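# Put the memory stick away and slide the dovetailed lid tight

### The job

Put the red memory stick from the notebook away in the dark wooden box: lay it inside on the lining, then take the pale lid, enter its narrow end into the dovetail way at the open end of the box's rim and slide it in until it wedges tight, lying flat with its wide end flush with the end of the box. Let go of everything and leave the mug, the glue stick and the eraser where they are.

Things in the scene. Friction and masses are not known exactly. Their poses are not given: they have to be found in the camera images.
- stick_box: Dark walnut box, 118 (x) x 112 (y) x 45 mm high, on grippy feet: it does not move. Origin under its middle on the desk. The lid's way runs along x from the open end (mouth, end face at x = -59 mm) to the closed end (end wall x 49 to 59, 45 high). The wall at the mouth is only 34 high, level with the way's floor, a ledge round the cavity; side rims rise to 45.
- box_mouth (a point): On the box: middle of the mouth edge, in the end face, on the way's floor (34 mm over the desk); axes as the box. The way is undercut: flanks lean inward 30 degrees from upright. It tapers 1 mm in 10 on each side: half width at its floor 45.5 mm at the mouth, 34.7 at the end wall; at the rim's top (11 mm higher) 6.4 mm less. The lid comes in here, moving along +x.
- lid: Pale wooden lid, about 80 g, lying pull up on the desk at the right. Plate 104 (x) x 10 mm thick, dovetail flanks; underside 91 mm wide at the trailing end (x = -52), 70 at the narrow leading end (x = +52) that enters first; top 11.5 mm narrower. Origin under its middle; z up to the pull side. Home: axes as the box, origin at (-7, 0, 34) mm in the box.
- lid_tail (a point): On the lid: middle of the lower edge of its wide trailing end (x = -52); axes as the lid. Lid down on the ledge, the flanks begin to bind with this end 1 mm short of flush; about 10 N more along x brings it flush, wedged, and it stays. Held 1 mm high it binds 6 mm sooner. d short of home it has d/10 play each side; from 60 mm short it can be lowered in; let go over 45 mm short it tips out.
- lid_pull (a point): Point on the lid's pull, 26 mm above the underside. The pull is a rounded bar over the lid's middle, 14 mm thick along the lid's x, 50 mm long along its y, from the plate's top (z = 10) up to z = 36.
- memory_stick: Red memory stick with a bare metal plug, 17 (x) x 50 (y) x 8 mm, 20 g, lying flat on the purple notebook at the left. Origin under its middle, at the start 10 mm over the desk.
- notebook: Purple notebook under the memory stick, 211 x 154 mm, cover 10 mm over the desk; it stays where it is. Origin under its middle. Between it, the lid and the box stands the room's grey drawer organiser, 166 mm high, with its middle drawer a little open: pass over it.
- mug: Green mug at the right, 96 mm high, 86 mm across with a handle; leave it alone. Origin on its underside.
- glue_stick: Glue stick standing on its cap at the right beyond the lid, 25 mm across, 92 mm high; leave it alone. Origin under its middle.
- eraser: Eraser in a blue sleeve, 21 x 52 x 12 mm, lying at the right beside the lid; leave it alone. Origin under its middle.
- box_floor (a point): On the box: middle of the felt floor of the cavity, 9 mm over the desk; axes as the box. The cavity is 84 mm long (x, -43 to +41 from here) and 58 mm wide (y), 25 mm deep up to the ledge; the opening between the rims above it is 59 mm wide at the closed end and 77 mm at the mouth.

How it is judged:
By the outcome, as a careful person would: the job done as asked, in the order asked, and still so for the second after the job is handed in, with the robot touching nothing.
It also fails if it takes over 69 s, if anything falls off the work surface, if the arm or the gripper's body presses on something with over 40 N, if the wrist force passes 120 N, or if a joint passes its speed limit or range.

### The arm

A 7-joint arm with a two-finger parallel gripper is mounted at the origin on a cart in front of the work surface, level with it; the furniture and walls round the work are solid. World frame = base frame: x ahead of the robot, y to its left, z up, the work surface at z = 0. Lengths are in m, angles in rad, forces in N, time in s.
With the tool pointing down it reaches from about 0.35 to 0.9 m from the base axis. Payload 19.9 kg.
Tool frame: the origin (TCP) lies at the very end of the fingers, on their centre line; the grasp point (between the pads) lies r.grip_point_offset behind it (r.grip_point_offset is the distance from the TCP to the grasp point, in m); z points along the fingers, y is the line along which they close (so a half turn about z gives the same grasp; the last joint's range is limited). The gripper opens to 85 mm and grips with 20 to 120 N. Pads are 22 mm wide; open, the fingers measure 114 mm over their backs; the gripper's body (76 mm by 85 mm) begins 54 mm behind the grasp point. The pads swing forward as they close: fully open they stand 13 mm farther back than shut.
Start: joints at [-1.383, 0.417, -0.01, 1.614, 0.005, 1.111, -0.053], TCP at [0.142, 0.609, 0.231] pointing down, gripper open.
Joint ranges: [-2.81, 2.81], [-0.39, 2.02], [-1.27, 1.25], [0.06, 2.57], [-1.19, 4.33], [0.19, 2], [-2.82, 2.82]. Speed limits (rad/s): [1.89, 1.89, 2.39, 2.39, 3.01, 3.01, 3.01].

### API

Orientations are given as a 3x3 rotation matrix whose columns are the frame's x, y, z axes.
In Python, from station import r gives the robot as it stands. Calls block until the motion is done:
- r.move_pose(position, orientation): joint-space move of the TCP to a pose.
- r.move_l(position, rotation=None, v=0.15): straight line of the TCP; rotation=None keeps the orientation; v is the mean speed in m/s.
- r.set_joints(angles): joint-space move.
- r.gripper_open() and r.grasp(grasp_force=None): open the fingers fully, or close them until they stop; grasp_force is the grip in N (None keeps the last).
- r.dwell(seconds).
- r.ik(position, orientation): joint angles nearest the present ones, or None.
- r.observe(): the state.
- r.camera(name): name is "side" or "top"; returns (picture, depth): 480x640x3 uint8, red, green, blue; 480x640 float32, m along the optical axis (not along the pixel's ray), 0 where there is no reading.
- r.camera_info(name): a dict with "intrinsics" (3x3 intrinsics, pixels), "R" (3x3) and "t" (3): a world point X has camera coordinates R X + t. Camera axes: x right, y down, z forward; pixel columns grow to the right and rows downward; lengths in m; the calibration is good to about 2 mm. A picture is of the moment at which its call begins. camera_info takes no time and is no camera call.
A pose or a line that the arm cannot do raises r.PlanningError and nothing moves.
- r.close_job(): hands the job in; it is judged then, once.
The state is a dict: "t": time; "qpos": joint angles; "dq": joint speeds; "joint_torque": joint torques, N m; "tcp_pos": TCP position; "eef_rot": TCP orientation; "wrist_force": force on the tool from outside, world axes, zero at the start; "ft_torque": the same for the moment, N m; "grip_width": finger opening in m; "finger_force": force on a finger pad.
Only numpy, scipy, OpenCV 4.12 (cv2) and the standard library are available. Lean on these libraries where they do the work, as an engineer would, in place of code of your own. Each camera call takes 0.05 s, during which the arm holds its last target. There are 200 camera calls.

## Working session

There is one attempt and no reset: what is moved stays moved. The work goes in short steps, each a Python script; the robot and the scene stay as the last script left them, time stands still between calls to the robot, and variables do not carry over. Pictures are saved under pics/ and viewed, at most 10 in all, crops included, and the job is handed in when it is done.

```bash
mkdir -p pics; ls; python3 - <<'E'
from station import r
import cv2,numpy as np
for n in("top","side"):
    p,d=r.camera(n); cv2.imwrite(f"pics/{n}0.png",p[:,:,::-1]); np.save(f"{n}0_d.npy",d)
    i=r.camera_info(n); print(n,i["intrinsics"].tolist(),np.round(-i["R"].T@i["t"],3),np.round(i["R"],3).tolist())
o=r.observe();print(o["t"],o["eef_rot"].round(3).tolist(),r.grip_point_offset,o["grip_width"])
E
```

```text
pics
top [[514.8332493842454, 0.0, 330.82173483707993], [0.0, 514.8332493842454, 234.4124257270657], [0.0, 0.0, 1.0]] [ 0.401 -0.065  1.52 ] [[-0.002, -1.0, 0.011], [-0.997, 0.001, -0.081], [0.081, -0.011, -0.997]]
side [[623.3730248861798, 0.0, 321.9097957145901], [0.0, 623.3730248861798, 237.39303138534154], [0.0, 0.0, 1.0]] [ 0.764 -0.958  1.164] [[0.969, 0.245, -0.016], [0.178, -0.747, -0.64], [-0.169, 0.618, -0.768]]
0.1 [[-0.974, 0.227, -0.0], [0.227, 0.974, -0.001], [-0.0, -0.001, -1.0]] 0.0187 0.08579055740529692
```

View pics/top0.png

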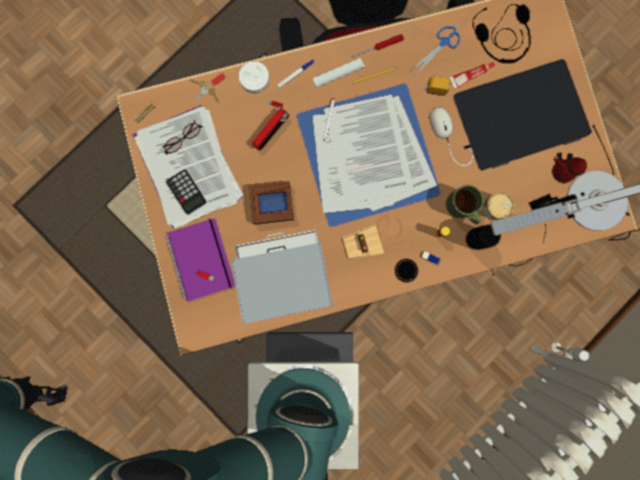

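View pics/side0.png

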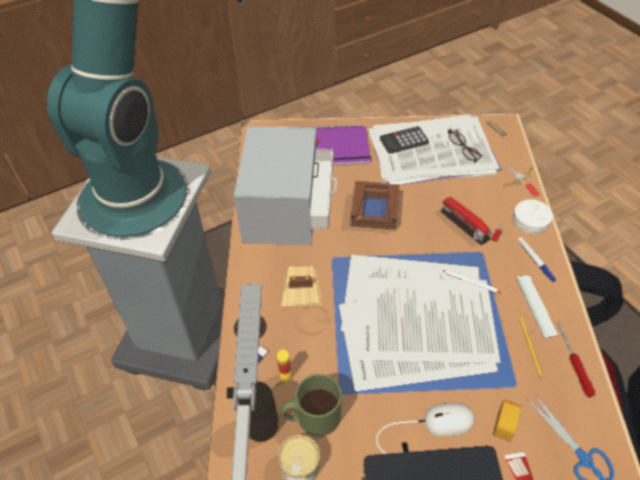

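The top view shows the box near (270,201), the lid (362,242), the stick (205,276) and the organiser (282,283). In the side view the box is at (376,205) and the lid at (301,286). Next I'll view enlarged crops.

```bash
python3 - <<'E'
import cv2,numpy as np
t=cv2.imread("pics/top0.png");s=cv2.imread("pics/side0.png")
def c(im,u,v,k=6):return cv2.resize(im[v-33:v+33,u-33:u+33],(396,300) if 0 else (300,300),interpolation=cv2.INTER_CUBIC)
top=np.hstack([c(t,270,201),c(t,362,242)]);sd=np.hstack([c(s,376,205),c(s,301,286)])
cv2.imwrite("pics/m.png",np.vstack([top,sd]))
E
```

```text
(no output)
```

View pics/m.png

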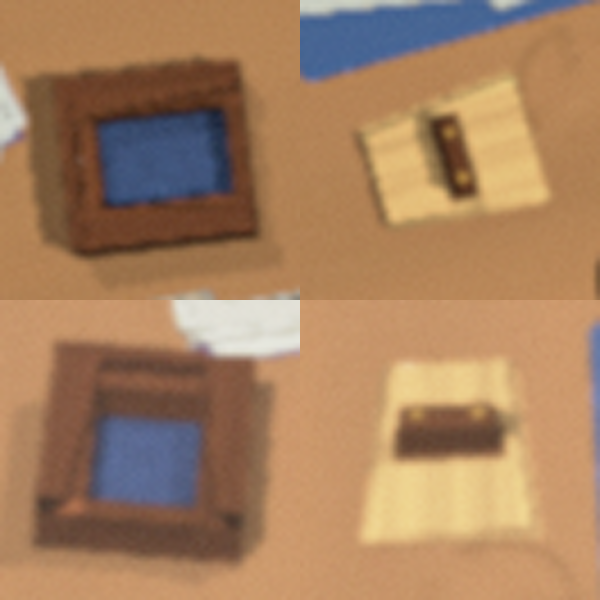

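The mouth faces world −y: in the side view the lower wall with notched corners is the near one. So the box's x axis is about world +y. The lid's narrow end also points to +y. Now I'll measure.

```bash
cat > h.py <<'E'
import cv2,numpy as np
from station import r
I={n:r.camera_info(n) for n in("top","side")}
def cast(n,uv,z):
    i=I[n];uv=np.atleast_2d(np.asarray(uv,float));p=np.c_[uv,np.ones(len(uv))]@np.linalg.inv(i["intrinsics"]).T@i["R"]
    c=-i["R"].T@i["t"];return (c+p*((z-c[2])/p[:,2])[:,None])
def cloud(n,d):
    i=I[n];v,u=np.mgrid[:480,:640];q=np.stack([u*1.,v*1.,np.ones(u.shape)],-1)@np.linalg.inv(i["intrinsics"]).T*d[...,None]
    return (q-i["t"])@i["R"]
def ctr(m):
    c,_=cv2.findContours(m.astype(np.uint8),cv2.RETR_EXTERNAL,cv2.CHAIN_APPROX_NONE);return max(c,key=cv2.contourArea)[:,0,:].astype(float)
def rect(P):  # min area rect in mm: centre, size, angle
    (c,s,a)=cv2.minAreaRect((P[:,:2]*1000).astype(np.float32));return np.round(c,1),np.round(s,1),round(a,1)
def roi(m,u,v,k):
    o=np.zeros_like(m);o[v-k:v+k,u-k:u+k]=m[v-k:v+k,u-k:u+k];return o
E
python3 - <<'E'
from h import *
for n,bx,ld,st in(("top",(270,201),(362,242),(205,276)),("side",(376,205),(301,286),(345,145))):
    im=cv2.imread(f"pics/{n}0.png");d=np.load(f"{n}0_d.npy");W=cloud(n,d);z=W[...,2]
    hsv=cv2.cvtColor(im,cv2.COLOR_BGR2HSV);H,S,V=[hsv[...,k].astype(int) for k in range(3)]
    ok=d>0
    print(n,"desk z",np.median(z[bx[1]+25:bx[1]+40,bx[0]-20:bx[0]+50][ok[bx[1]+25:bx[1]+40,bx[0]-20:bx[0]+50]]).round(4))
    m=roi(ok&(z>.038)&(z<.055),*bx,32);P=W[m];print(" rim depth",len(P),np.median(P[:,2]).round(4),P[:,2].std().round(4),rect(P))
    m=roi(ok&(z>.03)&(z<.039),*bx,32);P=W[m];print(" ledge",len(P),P.mean(0).round(3) if len(P) else 0)
    f=roi((H>100)&(H<130)&(S>80),*bx,25);P=cast(n,ctr(f),.009);print(" felt",f.sum(),rect(P))
    b=roi(V<125,*bx,32); 
    dk=roi((H<15)&(V<140)&(S>90),*bx,32);print(" walnut",dk.sum(),rect(cast(n,ctr(dk),.045)))
    pl=roi((V>190)&(H>12)&(H<35)&(S<150),*ld,30);c=ctr(pl)
    hull=cv2.convexHull(c.astype(np.float32));q=cv2.approxPolyDP(hull,4,True)[:,0]
    print(" lid",pl.sum(),"quad z0",(cast(n,q,0.)*1000).round(1)[:,:2].tolist(),"z10",(cast(n,q,.01)*1000).round(1)[:,:2].tolist())
    br=roi((V<110),*ld,14);print(" pull",br.sum(),rect(cast(n,ctr(br),.036)),rect(W[roi(ok&(z>.025)&(z<.045),*ld,20)]))
    rd=roi(((H<8)|(H>172))&(S>150)&(V>110),*st,20)
    if rd.sum()>5:print(" stick red",rd.sum(),rect(cast(n,ctr(rd),.018)))
cr=lambda im,u,v,k:cv2.resize(im[v-k:v+k,u-k:u+k],(400,400),interpolation=cv2.INTER_CUBIC)
t=cv2.imread("pics/top0.png");cv2.imwrite("pics/st.png",np.hstack([cr(t,205,276,16),cr(cv2.imread("pics/side0.png"),345,145,30)]))
E
```

```text
top desk z 0.001
 rim depth 655 0.0436 0.003 (array([616.8,  93.5]), array([112.4, 117.8]), 6.9)
 ledge 323 [0.619 0.087 0.035]
 felt 463 (array([620.1,  89.2]), array([52.2, 77.9]), 7.2)
 walnut 1225 (array([614.4,  96.4]), array([120.7, 135.1]), 5.8)
 lid 721 quad z0 [[556.1, -210.6], [472.9, -236.5], [458.3, -135.9], [520.5, -118.4]] z10 [[555.1, -209.7], [472.4, -235.4], [457.9, -135.4], [519.7, -118.1]]
 pull 69 (array([ 497.2, -171.4]), array([50.8, 14.7]), 15.6) (array([ 498.1, -174. ]), array([49.5, 14.2]), 16.9)
 stick red 52 (array([407.5, 288.8]), array([32.6, 12.8]), 63.6)
side desk z -0.0004
 rim depth 743 0.0442 0.0026 (array([614.7,  90.3]), array([111.3, 128. ]), 6.8)
 ledge 437 [0.616 0.078 0.034]
 felt 309 (array([615.6,  97.8]), array([49.4, 53.8]), 6.7)
 walnut 1526 (array([621.8,  72.7]), array([116.5, 150.2]), 6.2)
 lid 3291 quad z0 [[541.5, -73.1], [580.5, -233.5], [454.0, -264.0], [405.1, -105.7]] z10 [[543.4, -80.7], [582.1, -239.7], [456.6, -270.0], [408.2, -113.0]]
 pull 94 (array([ 502.6, -189.8]), array([46.7, 10.9]), 13.5) (array([ 496.6, -176.9]), array([48.1, 18.4]), 20.2)
```

View pics/st.png

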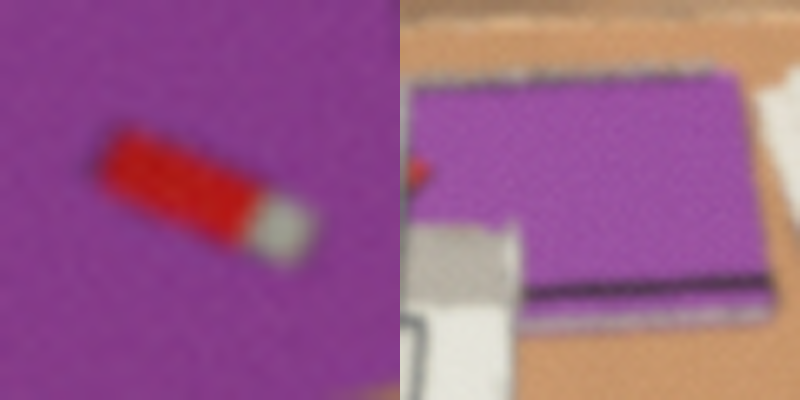

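The stick crop is 12.5x. Its centre is at about (205.4, 276.0) in the full picture, with the long axis about 25.5° off image-horizontal and the plug at lower right. The box is centred at (0.6165, 0.093) with yaw 96.9°. The lid's pull is at about (0.4975, −0.174) with lid yaw 105°. First I'll grasp the stick.

```bash
cat >> h.py <<'E'
def rot(deg):
    a=np.radians(deg);y=np.array([np.cos(a),np.sin(a),0]);z=np.array([0,0,-1.]);return np.c_[np.cross(y,z),y,z]
def best(p,deg):
    c=[(abs(q[6]),d) for d in(deg,deg+180) for q in[r.ik(p,rot(d))] if q is not None];print("ik",np.round(c,2).tolist());return rot(min(c)[1])
def st(s=""):
    o=r.observe();print(s,"t",round(o["t"],2),"tcp",np.round(o["tcp_pos"],4),"F",np.round(o["wrist_force"],1),"M",np.round(o["ft_torque"],2),"w",round(o["grip_width"],4),"ff",np.round(o["finger_force"],1));return o
E
python3 - <<'E'
from h import *
p=cast("top",[(205.4,276.)],.014)[0];print(p)
R=best([p[0],p[1],.2],154.5)
r.move_pose([p[0],p[1],.12],R);st()
r.move_l([p[0],p[1],.0125],v=.12);st()
r.grasp(20);st("grasp")
r.move_l([p[0],p[1],.26],v=.25);st()
t,_=r.camera("top");s,_=r.camera("side")
f=lambda im,X:im
def prj(n,X):
    i=I[n];c=i["R"]@X+i["t"];q=i["intrinsics"]@c;return (q[:2]/q[2]).astype(int)
o=[]
for n,im in(("top",t),("side",s)):
    u,v=prj(n,np.array([p[0],p[1],.25]));print(n,u,v);v0=max(0,v-50);u0=max(0,u-50);o.append(cv2.resize(im[v0:v0+100,u0:u0+100,::-1],(400,400),interpolation=cv2.INTER_CUBIC))
cv2.imwrite("pics/g.png",np.hstack(o))
E
```

```text
[0.40311838 0.28266324 0.014     ]
ik [[2.02, 154.5], [1.0, 334.5]]
 t 1.69 tcp [0.4029 0.2837 0.1202] F [-0.1 -0.  -0.1] M [ 0.01  0.   -0.11] w 0.0855 ff 0.0
 t 2.73 tcp [0.4035 0.2829 0.0131] F [0.4 0.2 0.3] M [ 0.06 -0.02  0.  ] w 0.0854 ff 0.0
grasp t 3.37 tcp [0.4032 0.2827 0.0127] F [-0.8 -1.3  6. ] M [-0.13  0.34  0.06] w 0.016 ff 21.9
 t 4.51 tcp [0.4027 0.2823 0.2589] F [ 0.5  0.4 -0.4] M [-0.06 -0.04 -0.04] w 0.0162 ff 21.3
top 183 275
side 308 71
```

View pics/g.png

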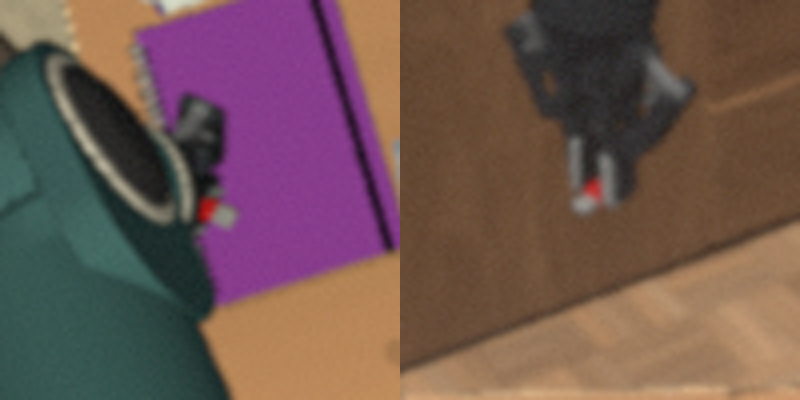

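The stick is held near its middle. Now to the box, releasing it just above the ledge so the opening fingers clear the walls.

```bash
cat >> h.py <<'E'
BY=96.9; B=np.array([.6165,.093]); bx=np.array([np.cos(np.radians(BY)),np.sin(np.radians(BY))]); by=np.array([-bx[1],bx[0]])
def box(x,y,z): return np.r_[B+x/1000*bx+y/1000*by,z/1000]
E
python3 - <<'E'
from h import *
p=box(-7,0,200);R=best(p,BY)
r.move_pose([.45,.26,.27],R);st()
r.move_pose(box(-7,0,230),R);st()
r.move_l(box(-7,0,60),v=.15);r.dwell(.2);st()
r.move_l(box(-7,0,33),v=.05);r.dwell(.4);st("low")
r.gripper_open();r.dwell(.3);st("open")
r.move_l(box(-7,0,230),v=.2);st()
P=[.4975,-.174];R=best([*P,.2],105+90)
r.move_pose([*P,.16],R);st()
im,d=r.camera("side");t,td=r.camera("top")
np.savez("s2.npz",s=im,sd=d,t=t,td=td)
c=lambda im,u,v,k:cv2.resize(im[v-k:v+k,u-k:u+k,::-1],(400,400),interpolation=cv2.INTER_CUBIC)
cv2.imwrite("pics/b.png",np.hstack([c(t,270,201,32),c(im,376,205,32)]))
E
```

```text
ik [[1.63, 96.9], [1.31, 276.9]]
 t 5.47 tcp [0.4497 0.2601 0.2696] F [-0.5 -0.5 -1.1] M [-0.03 -0.04 -0.06] w 0.016 ff 21.3
 t 6.44 tcp [0.617  0.0873 0.23  ] F [ 0.2  0.9 -0.4] M [0.05 0.02 0.03] w 0.0165 ff 21.3
 t 7.92 tcp [0.6176 0.0861 0.0606] F [-0.3  0.1 -0.5] M [-0.02  0.02  0.02] w 0.0167 ff 21.3
low t 9.02 tcp [0.6174 0.0861 0.0331] F [-0.5 -0.6  0.2] M [ 0.05 -0.01 -0.04] w 0.0162 ff 21.3
open t 9.99 tcp [0.6173 0.086  0.033 ] F [-0.8  0.   0.3] M [-0.03 -0.03 -0.03] w 0.0857 ff 0.0
 t 11.12 tcp [0.6168 0.0861 0.2289] F [-0.1 -0.1  0.4] M [0.01 0.04 0.06] w 0.0854 ff 0.0
ik [[2.14, 195.0], [0.7, 375.0]]
 t 12.98 tcp [ 0.4977 -0.1737  0.1599] F [0.1 0.1 0. ] M [ 0.06 -0.03  0.01] w 0.0854 ff 0.0
```

View pics/b.png

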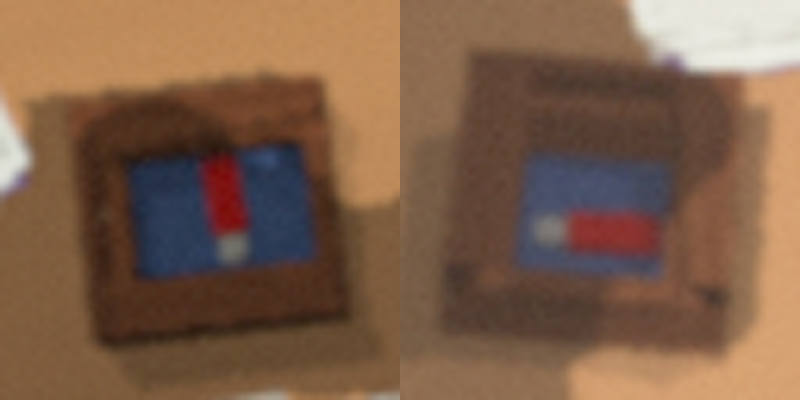

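Both views show the stick lying flat on the felt: (225,205) in the left crop, (600,232) in the right. Next I'll pinch the pull along its length to centre it, then re-grip it across its thickness.

```bash
python3 - <<'E'
from h import *
P=[.4975,-.174]
r.move_l([*P,.018],v=.15);r.dwell(.2);st()
r.grasp(20);st("pinch y")
r.gripper_open();st("open")
r.move_l([*P,.075],v=.2)
R=best([*P,.075],105)
r.move_pose([*P,.075],R);st()
r.move_l([*P,.0145],v=.12);st()
r.grasp(60);r.dwell(.2);st("pinch x")
r.move_l([*P,.06],v=.1);r.dwell(.2);st("lift")
E
```

```text
t 14.38 tcp [ 0.4979 -0.174   0.0186] F [ 0.2 -1.   1. ] M [0.03 0.03 0.02] w 0.0854 ff 0.0
pinch y t 14.8 tcp [ 0.4976 -0.174   0.0182] F [-1.5  0.7  6.2] M [0.25 0.37 0.11] w 0.0494 ff 20.0
open t 15.25 tcp [ 0.4975 -0.174   0.018 ] F [ 0.1 -0.3  0.2] M [-0.01 -0.01  0.05] w 0.0855 ff 0.0
ik [[2.12, 105.0], [0.52, 285.0]]
 t 16.92 tcp [ 0.4972 -0.174   0.0746] F [ 0.3 -0.2  0.1] M [ 0.01 -0.01 -0.02] w 0.0852 ff 0.0
 t 17.57 tcp [ 0.4976 -0.1743  0.0148] F [0.3 1.  1.3] M [-0.01 -0.03  0.  ] w 0.0854 ff 0.0
pinch x t 18.43 tcp [ 0.4977 -0.174   0.0148] F [-1.4  1.7  7.7] M [0.25 0.31 0.11] w 0.0128 ff 59.7
lift t 19.24 tcp [ 0.4972 -0.174   0.0595] F [-0.2 -0.4 -1.1] M [0.01 0.01 0.01] w 0.0128 ff 58.5
```

```bash
python3 - <<'E'
from h import *
R=best(box(-69,0,200),BY)
r.move_l([.4975,-.174,.15],v=.25)
r.move_pose(box(-69,0,150),R);st()
r.move_l(box(-69,0,64.8),v=.12);r.dwell(.3);st("hover 16 above")
im,d=r.camera("side");t,td=r.camera("top");np.savez("s3.npz",s=im,sd=d,t=t,td=td)
c=lambda im,u,v,k:cv2.resize(im[v-k:v+k,u-k:u+k,::-1],(400,400),interpolation=cv2.INTER_CUBIC)
cv2.imwrite("pics/c.png",np.hstack([c(t,285,201,40),c(im,376,220,40)]))
E
```

```text
ik [[1.64, 96.9], [1.12, 276.9]]
 t 20.68 tcp [0.6242 0.0234 0.1493] F [ 0.2 -0.6 -0.8] M [-0.02  0.09 -0.02] w 0.0129 ff 58.6
hover 16 above t 21.84 tcp [0.625  0.0246 0.0652] F [-0.5  0.2  0.6] M [0.01 0.   0.02] w 0.0129 ff 58.6
```

View pics/c.png

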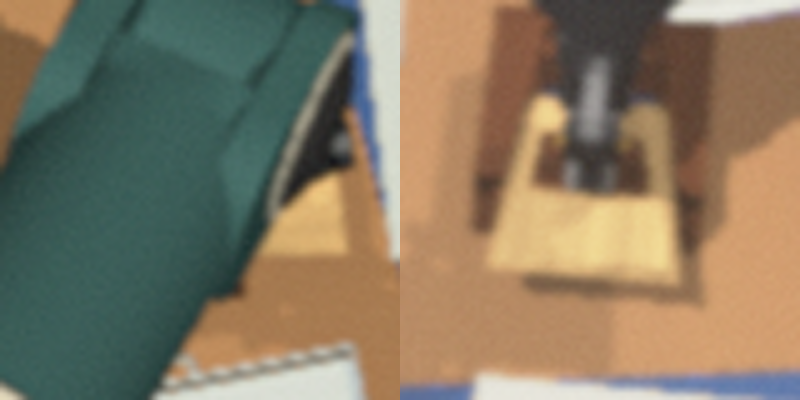

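The lid hovers in line with the box, its tail edge at about (490,268)–(678,282) in the right crop. I'll lower it in, watching the force.

```bash
python3 - <<'E'
from h import *
def F(): 
    o=r.observe();f=o["wrist_force"];return f[:2]@bx,f[:2]@by,f[2],o
r.move_l(box(-69,0,53),v=.1);r.dwell(.2)
for z in np.arange(52,46,-.7):
    r.move_l(box(-69,0,z),v=.05);r.dwell(.1);a,b,c,o=F()
    print(round(z,1),round(o["tcp_pos"][2]*1000,2),"F %.1f %.1f %.1f"%(a,b,c),"M",np.round(o["ft_torque"],2))
    if c>5:break
st()
E
```

```text
52.0 52.05 F 0.8 0.4 -0.8 M [-0.02  0.04 -0.01]
51.3 51.31 F -0.5 -0.3 -0.5 M [ 0.03 -0.04  0.04]
50.6 50.62 F 1.0 -0.1 -0.7 M [ 0.03  0.03 -0.01]
49.9 49.88 F 0.5 0.1 -0.6 M [ 0.04 -0.    0.01]
49.2 49.2 F -0.6 0.7 -0.1 M [-0.02 -0.02  0.03]
48.5 48.82 F 0.9 2.8 5.2 M [ 0.14  0.41 -0.02]
 t 24.51 tcp [0.6249 0.0245 0.0488] F [-2.9  0.5  5.2] M [ 0.14  0.41 -0.02] w 0.0128 ff 59.6
```

Contact came exactly at the ledge height. Now I'll slide it in, correcting sideways and vertically from the measured forces.

```bash
python3 - <<'E'
from h import *
def F(): 
    o=r.observe();f=o["wrist_force"];return f[:2]@bx,f[:2]@by,f[2],o
x,y,z=-69.,0.,48.6
for k in range(20):
    st_=min(5.,-12-x)
    if st_<=0.1:break
    x+=st_
    r.move_l(box(x,y,z),v=.04);r.dwell(.05);a,b,c,o=F();d=o["tcp_pos"][:2]-B
    print("x %.1f(%.2f) y %.2f(%.2f) z %.2f(%.2f)"%(x,d@bx*1e3,y,d@by*1e3,z,o["tcp_pos"][2]*1e3),"F %.1f %.1f %.1f"%(a,b,c),"Mz %.2f"%o["ft_torque"][2],"t %.1f"%o["t"])
    if a<-25 or abs(b)>20:break
    if abs(b)>2:y+=.12*b
    z+=np.clip(.06*(c-4),-.3,.3)
E
```

```text
x -64.0(-63.60) y 0.00(-0.24) z 48.60(48.85) F 0.7 1.3 5.3 Mz -0.03 t 24.8
x -59.0(-58.41) y 0.00(-0.24) z 48.68(48.86) F -0.4 0.9 5.4 Mz 0.03 t 25.2
x -54.0(-53.08) y 0.00(-0.18) z 48.76(48.85) F 0.8 0.8 4.9 Mz 0.01 t 25.5
x -49.0(-47.91) y 0.00(-0.13) z 48.82(48.84) F 0.6 0.4 4.7 Mz 0.03 t 25.8
x -44.0(-42.85) y 0.00(-0.12) z 48.86(48.88) F 2.2 0.1 4.7 Mz 0.00 t 26.1
x -39.0(-37.99) y 0.00(-0.05) z 48.90(48.88) F 3.8 0.8 5.6 Mz -0.03 t 26.5
x -34.0(-33.54) y 0.00(0.05) z 49.00(48.87) F 0.8 -0.8 1.4 Mz -0.01 t 26.8
x -29.0(-28.72) y 0.00(-0.07) z 48.84(48.87) F 1.9 0.2 2.9 Mz -0.05 t 27.1
x -24.0(-23.62) y 0.00(-0.11) z 48.77(48.86) F 0.9 -0.4 4.8 Mz -0.06 t 27.4
x -19.0(-18.47) y 0.00(-0.06) z 48.82(48.87) F 0.7 0.2 4.6 Mz -0.00 t 27.8
x -14.0(-13.66) y 0.00(0.06) z 48.86(48.89) F -1.2 0.9 6.1 Mz -0.25 t 28.1
x -12.0(-11.87) y 0.00(0.25) z 48.98(48.86) F -2.3 3.3 4.9 Mz -0.22 t 28.4
```

```bash
python3 - <<'E'
from h import *
def F(): 
    s=[]
    for _ in range(4):
        r.dwell(.03);o=r.observe();f=o["wrist_force"];s.append([f[:2]@bx,f[:2]@by,f[2],o["ft_torque"][2]])
    return *np.mean(s,0),o
x,y,z=-12.,.3,48.85
for k in range(16):
    x+=.5
    r.move_l(box(x,y,z),v=.03);a,b,c,m,o=F();d=o["tcp_pos"][:2]-B
    print("x %.1f(%.2f) y %.2f(%.2f) z %.2f(%.2f)"%(x,d@bx*1e3,y,d@by*1e3,z,o["tcp_pos"][2]*1e3),"F %.1f %.1f %.1f"%(a,b,c),"Mz %.2f"%m,"t %.1f"%o["t"])
    if a<-6 or abs(b)>15:break
    y+=.1*b
    z+=np.clip(.04*(c-4),-.2,.2)
E
```

```text
x -11.5(-11.73) y 0.30(0.30) z 48.85(48.87) F -4.9 2.0 3.7 Mz -0.24 t 28.8
x -11.0(-11.14) y 0.50(0.45) z 48.84(48.86) F -4.9 0.8 3.7 Mz -0.15 t 29.1
x -10.5(-10.48) y 0.59(0.54) z 48.83(48.84) F -4.8 0.9 3.9 Mz -0.12 t 29.5
x -10.0(-10.13) y 0.68(0.58) z 48.82(48.87) F -5.5 -0.2 3.1 Mz -0.15 t 29.9
x -9.5(-9.86) y 0.66(0.56) z 48.79(48.84) F -6.9 0.1 3.3 Mz -0.17 t 30.3
```

```bash
python3 - <<'E'
from h import *
def F(): 
    s=[]
    for _ in range(4):
        r.dwell(.03);o=r.observe();f=o["wrist_force"];s.append([f[:2]@bx,f[:2]@by,f[2],o["ft_torque"][2]])
    return *np.mean(s,0),o
x,y,z=-9.5,.6,48.8;R0=r.observe()["eef_rot"];w=0.
for k in range(14):
    x+=.4
    r.move_l(box(x,y,z),cv2.Rodrigues(np.array([0,0,np.radians(w)]))[0]@R0,v=.03);a,b,c,m,o=F();d=o["tcp_pos"][:2]-B
    print("x %.1f(%.2f) y %.2f(%.2f) z(%.2f)"%(x,d@bx*1e3,y,d@by*1e3,o["tcp_pos"][2]*1e3),"F %.1f %.1f %.1f"%(a,b,c),"Mz %.2f w %.2f"%(m,w),"t %.1f"%o["t"])
    if a<-13 or abs(b)>15:break
    y+=.1*b;w+=np.clip(1.5*m,-.3,.3)
    z+=np.clip(.04*(c-4),-.2,.2)
s,_=r.camera("side");cv2.imwrite("pics/d.png",cv2.resize(s[175:245,336:416,::-1],(640,560),interpolation=cv2.INTER_CUBIC))
E
```

```text
x -9.1(-9.52) y 0.60(0.55) z(48.86) F -6.8 0.2 3.3 Mz -0.17 w 0.00 t 30.7
x -8.7(-8.74) y 0.62(0.53) z(48.85) F -4.8 0.6 4.4 Mz -0.10 w -0.25 t 31.1
x -8.3(-8.09) y 0.69(0.53) z(48.86) F -3.0 -0.6 5.0 Mz -0.03 w -0.40 t 31.4
x -7.9(-7.88) y 0.62(0.53) z(48.86) F -3.6 -1.4 4.3 Mz 0.00 w -0.45 t 31.8
x -7.5(-7.83) y 0.48(0.52) z(48.86) F -5.3 -0.9 4.3 Mz 0.02 w -0.44 t 32.2
x -7.1(-7.82) y 0.39(0.52) z(48.86) F -7.3 -0.5 4.3 Mz 0.02 w -0.42 t 32.6
x -6.7(-7.79) y 0.35(0.51) z(48.86) F -8.7 -0.5 4.2 Mz 0.01 w -0.38 t 33.0
x -6.3(-7.78) y 0.29(0.51) z(48.87) F -10.7 -0.0 3.5 Mz -0.00 w -0.37 t 33.4
x -5.9(-7.74) y 0.29(0.54) z(48.85) F -12.6 -0.1 3.4 Mz 0.01 w -0.37 t 33.8
x -5.5(-7.77) y 0.28(0.53) z(48.88) F -14.4 -0.9 3.3 Mz 0.02 w -0.36 t 34.1
```

View pics/d.png

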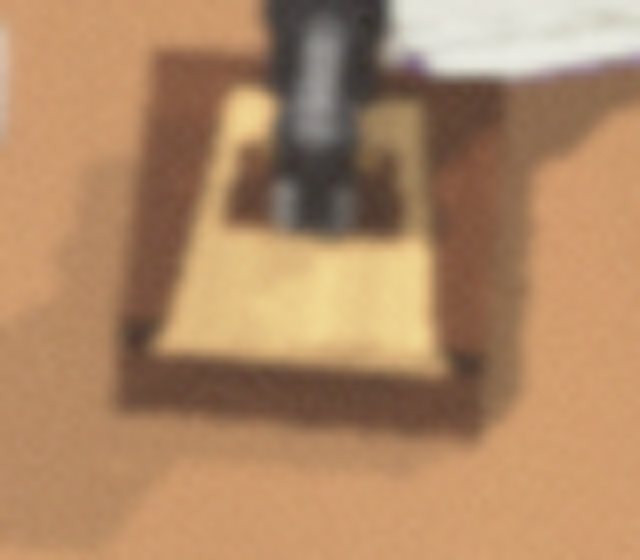

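The lid is seated flat in the way with its tail edge close to the mouth, at (155,350)–(445,375). It binds at x≈−7.8 and hasn't yet moved the last millimetre, so I'll push harder and watch for motion.

```bash
python3 - <<'E'
from h import *
def F(): 
    s=[]
    for _ in range(4):
        r.dwell(.03);o=r.observe();f=o["wrist_force"];s.append([f[:2]@bx,f[:2]@by,f[2],o["ft_torque"][2]])
    return *np.mean(s,0),o
x,y,z=-5.5,.3,48.8
for k in range(8):
    x+=.5
    r.move_l(box(x,y,z),v=.03);a,b,c,m,o=F();d=o["tcp_pos"][:2]-B
    print("x %.1f(%.2f) y %.2f(%.2f) z(%.2f)"%(x,d@bx*1e3,y,d@by*1e3,o["tcp_pos"][2]*1e3),"F %.1f %.1f %.1f"%(a,b,c),"Mz %.2f"%m,"t %.1f"%o["t"])
    if a<-26 or d@bx*1e3>-7.0:break
s,_=r.camera("side");cv2.imwrite("pics/e_raw.png",s[:,:,::-1])
E
```

```text
x -5.0(-7.71) y 0.30(0.54) z(48.85) F -16.6 -1.0 2.7 Mz 0.06 t 34.6
x -4.5(-7.72) y 0.30(0.52) z(48.85) F -18.7 -1.4 1.9 Mz 0.03 t 35.0
x -4.0(-7.70) y 0.30(0.53) z(48.86) F -20.9 -1.7 1.5 Mz 0.08 t 35.3
x -3.5(-7.68) y 0.30(0.53) z(48.86) F -23.2 -1.8 0.9 Mz 0.07 t 35.7
x -3.0(-7.63) y 0.30(0.52) z(48.88) F -25.9 -2.7 -0.1 Mz 0.12 t 36.1
x -2.5(-7.65) y 0.30(0.51) z(48.91) F -28.3 -3.1 -1.0 Mz 0.14 t 36.5
```

The lid is stiffly wedged at 28 N, but a slight pitch in the grip could make it bind early. I'll let go, touch the box's end face with the closed fingers as a reference, and then push the tail to that same plane.

```bash
python3 - <<'E'
from h import *
def F(): 
    s=[]
    for _ in range(3):
        r.dwell(.02);o=r.observe();f=o["wrist_force"];s.append([f[:2]@bx,f[:2]@by,f[2]])
    d=o["tcp_pos"][:2]-B;return np.mean(s,0),d@bx*1e3,d@by*1e3,o
r.move_l(box(-7.3,.5,48.8),v=.05)
r.gripper_open();st("open")
r.move_l(box(-7.3,.5,110),v=.25)
R=best(box(-95,0,60),BY+90)
r.move_pose(box(-95,-62,110),R)
r.grasp(20)
r.move_l(box(-95,-62,25),v=.25);f0,a,b,o=F();print("free",f0.round(1),o["t"])
def push(y,x,step,lim):
    while 1:
        x+=step;r.move_l(box(x,y,25),v=.04);f,a,b,o=F();print("x %.1f(%.2f)"%(x,a),f.round(1),round(o["t"],1))
        if f[0]-f0[0]<-lim or x>-55:return x
r.move_l(box(-78,-62,25),v=.15)
x=push(-62,-78,1.,5)
r.move_l(box(x-6,-62,25),v=.1)
E
```

```text
open t 37.48 tcp [0.6169 0.0857 0.0488] F [-0.3 -0.3  0.6] M [-0.05 -0.01  0.01] w 0.0856 ff 0.0
ik [[2.34, 186.9], [0.34, 366.9]]
free [-0.2 -0.2  0.4] 40.55
x -77.0(-77.52) [-0.3  0.5  0.1] 41.1
x -76.0(-76.03) [-0.  -0.2  0.2] 41.4
x -75.0(-74.95) [ 0.1 -0.4 -0. ] 41.7
x -74.0(-73.91) [-0.1 -0.1  0.2] 42.0
x -73.0(-72.97) [0.  0.4 0. ] 42.3
x -72.0(-71.97) [ 0.5 -0.3  0.3] 42.6
x -71.0(-70.93) [ 0.3 -0.1  0.1] 42.9
x -70.0(-69.98) [-0.4 -0.4 -0.3] 43.2
x -69.0(-68.95) [-0.1 -0.4 -0.3] 43.5
x -68.0(-67.94) [-0.2  0.2  0.3] 43.8
x -67.0(-67.01) [-0.1 -0.4  0.3] 44.1
x -66.0(-66.05) [-0.7  0.3  0.2] 44.4
x -65.0(-66.01) [-5.  -0.4 -0.3] 44.7
x -64.0(-65.95) [-9.2 -0.8 -0.9] 45.0
```

```bash
cat > p.py <<'E'
from h import *
def F(): 
    s=[]
    for _ in range(3):
        r.dwell(.02);o=r.observe();f=o["wrist_force"];s.append([f[:2]@bx,f[:2]@by,f[2]])
    d=o["tcp_pos"][:2]-B;return np.mean(s,0),d@bx*1e3,d@by*1e3,o
def push(y,x,step,lim,end,z=25):
    while 1:
        x+=step;r.move_l(box(x,y,z),v=.06);f,a,b,o=F();print("x %.1f(%.2f)"%(x,a),f.round(1),round(o["t"],1))
        if f[0]<-lim or x>end:return x
E
python3 - <<'E'
from p import *
r.move_l(box(-73,.5,25),v=.2)
push(.5,-72,1.5,14,-62)
E
```

```text
x -70.5(-70.74) [-3.6 -1.3  2.4] 46.0
x -69.0(-70.71) [-10.8  -2.9  -0. ] 46.3
x -67.5(-70.58) [-17.1  -4.2  -1.7] 46.6
```

The tail sits 4.7 mm proud of the box's end face, so the lid jammed early, probably from a tilt in the grip. I'll pinch the pull by its ends, back it off 8 mm, let it settle on the ledge, and then push at the tail with closed fingers.

```bash
python3 - <<'E'
from p import *
r.move_l(box(-80,.5,30),v=.25)
r.gripper_open()
r.move_l(box(-80,.5,100),v=.4)
r.move_l(box(-7.5,.5,80),v=.4)
r.move_l(box(-7.5,.5,50),v=.2)
r.grasp(100);st("grip")
r.move_l(box(-15.5,.5,49.5),v=.08);f,a,b,o=F();print("back",a,b,f.round(1),o["tcp_pos"][2])
r.gripper_open();st("rel")
E
```

```text
grip t 49.09 tcp [0.6169 0.0853 0.0515] F [-9.4 -0.6 17.8] M [-0.29  2.15 -0.  ] w 0.0475 ff 102.7
back -11.48295115590374 0.19937168496616814 [18.9 11.3 27. ] 0.05141062081267708
rel t 49.86 tcp [0.6179 0.0773 0.0495] F [-1.   0.6 -0.6] M [ 0.03  0.07 -0.07] w 0.0856 ff 0.0
```

```bash
python3 - <<'E'
from p import *
r.move_l(box(-15.5,.5,95),v=.4)
r.move_l(box(-92,.5,80),v=.4)
r.grasp(20)
r.move_l(box(-92,.5,26),v=.3)
r.move_l(box(-77,.5,26),v=.15)
x=-77
while x<-56:
    x+=1.5;r.move_l(box(x,.5,26),v=.1);f,a,b,o=F();print("x %.1f(%.2f)"%(x,a),f.round(1),round(o["t"],1))
    if f[0]<-22 or a>-65.7:break
E
```

```text
x -75.5(-75.93) [-0.1  0.1 -0.4] 52.1
x -74.0(-74.14) [-0.6  0.2  0.4] 52.4
x -72.5(-72.72) [-3.1  1.5  1.3] 52.7
x -71.0(-71.36) [-4.5  2.3  2. ] 53.0
x -69.5(-70.72) [-8.4  1.9  1.4] 53.3
x -68.0(-70.66) [-15.1   2.1   0.6] 53.6
x -66.5(-70.56) [-20.9   1.2  -0.9] 53.9
x -65.0(-70.53) [-27.5   0.7  -2.2] 54.2
```

The lid stops at the same place again. My rim touch may have used a narrower part of the finger, because only its back overlapped the rim at y=−62. I'll re-touch at y=−51, where the full pad width meets the rim.

```bash
python3 - <<'E'
from p import *
r.move_l(box(-74.5,.5,26),v=.15)
r.move_l(box(-74.5,-51,26),v=.2)
x=-73
while x<-64:
    x+=1.3;r.move_l(box(x,-51,26),v=.1);f,a,b,o=F();print("x %.1f(%.2f)"%(x,a),f.round(1),round(o["t"],1))
    if f[0]<-6:break
E
```

```text
x -71.7(-71.32) [ 0.3  0.3 -0.5] 55.2
x -70.4(-70.38) [ 0.  -0.3 -0.1] 55.5
x -69.1(-70.05) [-5.   0.  -0.3] 55.8
x -67.8(-70.03) [-10.3  -0.5  -1.3] 56.1
```

The rim is at −70.05 here, about −69.8 at the middle, so the tail is only 0.5–0.8 mm short. I'll push harder at the tail's middle; the box face stops the fingers at flush.

```bash
python3 - <<'E'
from p import *
R=cv2.Rodrigues(np.array([0,0,np.radians(-.4)]))[0]@r.observe()["eef_rot"]
r.move_l(box(-74.5,-51,26),v=.15)
r.move_l(box(-74.5,.5,26),R,v=.2)
r.move_l(box(-69,.5,26),v=.1)
for x in(-66,-64,-62,-60.5,-59):
    r.move_l(box(x,.5,26),v=.1);f,a,b,o=F();print("x %.1f(%.2f)"%(x,a),f.round(1),round(o["t"],1))
    if f[0]<-50:break
E
```

```text
x -66.0(-70.45) [-22.9   1.1   1.9] 57.3
x -64.0(-70.38) [-31.9   0.7   0.4] 57.6
x -62.0(-70.30) [-40.5  -0.4  -1. ] 57.9
x -60.5(-70.27) [-46.6  -0.9  -2.2] 58.2
x -59.0(-70.20) [-53.3  -1.6  -3.6] 58.5
```

```bash
python3 - <<'E'
from p import *
for x in(-57,-55,-53.5):
    r.move_l(box(x,.5,26),v=.1);f,a,b,o=F();print("x %.1f(%.2f)"%(x,a),f.round(1),round(o["t"],1))
    if f[0]<-76:break
r.move_l(box(-68,.5,26),v=.1);f,a,b,o=F();print("unload (%.2f)"%a,f.round(1))
r.move_l(box(-85,.5,26),v=.2);r.move_l(box(-100,.5,140),v=.3);st()
s,_=r.camera("side");cv2.imwrite("pics/f.png",cv2.resize(s[175:245,336:416,::-1],(640,560),interpolation=cv2.INTER_CUBIC))
E
```

```text
x -57.0(-70.10) [-61.6  -2.5  -5.3] 58.8
x -55.0(-69.95) [-70.2  -3.4  -6.6] 59.1
x -53.5(-69.87) [-76.5  -3.5  -8.5] 59.4
unload (-70.36) [-17.4  -0.3  -2. ]
 t 60.51 tcp [ 0.6284 -0.005   0.1409] F [-1.1  0.4 -0.5] M [ 0.03 -0.03  0.01] w -0.0002 ff 0.0
```

View pics/f.png

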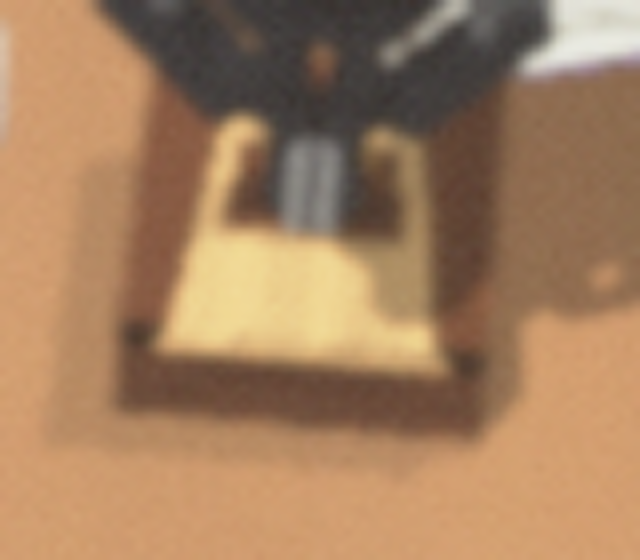

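The lid lies flat in the way with its tail edge at the mouth, (155,350)–(445,372), and the fingers are clear of it. Time is 60.5 s, so I'm handing in.

```bash
python3 - <<'E'
from station import r
print(r.close_job())
E
```

```text
the job is handed in; nothing more can be done
None
```

I handed the job in at about 60.5 s: the stick is flat on the lining and the lid is slid in flat and wedged, with its wide end flush to within about 0.5 mm by touch; nothing is held, and the mug, glue stick and eraser were not touched.

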